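Set the flip timer to its green face

TASK

The sandwiches are wrapped and need timing: roll the white six-sided flip timer over so that its green face is flat on top, leaving it lying flat on the blue mat with nothing holding it. Handle it gently, do not drop or throw it, and leave the dark timer as it is.

Things in the scene. Friction and masses are not known exactly. Their poses are not given: they have to be found in the camera images.
- white_timer_center (a point): Centre of the white flip timer, a hexagonal prism lying on a flat: 56 mm across flats, 60 mm long, 0.1 to 0.2 kg, centre 28 mm above the mat's top. One of its six flats is green, the rest white with three grey bars. Own y: level, along the prism (flat ends at +-30 mm). Own z: straight out of the green flat, which starts 60 degrees from up: one 60 degree roll about the length.
- dark_timer_center (a point): Centre of the second flip timer, same shape, size and axes, with a near-black shell and also one green flat. It lies elsewhere on the same mat, at least 150 mm away centre to centre, and is to be left alone.
- mat: Blue rubber counter mat, fixed to the steel table, 240 mm (own x) by 400 mm (own y), 4 mm thick. Origin at the centre of its underside, on the table top; z up. Both timers lie on it.
Not all that is in view belongs to the job. What is shaped like the part that bears white_timer_center but orange is not meant.

How it is judged:
At the end, for the whole second after the job is handed in: The white timer lies flat on the mat (its centre over the mat, 32 mm above the table within 5 mm) with its green face up within 10 degrees (angle between white_timer_center's own z axis and vertical below 0.175 rad and z of white_timer_center in the frame of mat between 0.027 and 0.037 m and x of white_timer_center in the frame of mat between -0.12 and 0.12 m and y of white_timer_center in the frame of mat between -0.2 and 0.2 m); the robot touches nothing.
It fails at once if the white timer is dropped, thrown or knocked (its centre goes faster than 0.8 m/s) (linear speed of white_timer above 0.8 m/s).
It fails at once if the dark timer is moved more than 30 mm or rolled to another face (distance of dark_timer_center from where it was at the start of the episode above 0.03 m or angle between dark_timer_center's own z axis and vertical below 0.6 rad or angle between dark_timer_center's own z axis and vertical above 1.5 rad).
It also fails if it takes over 32 s, if anything falls off the work surface, if the arm or the gripper's body presses on something with over 40 N, if the wrist force passes 120 N, or if a joint passes its speed limit or range.

ROBOT

A 6-joint arm with a two-finger parallel gripper is mounted at the origin on the work surface. World frame = base frame: x ahead of the robot, y to its left, z up, the work surface at z = 0. Lengths are in m, angles in rad, forces in N, time in s.
With the tool pointing down it reaches from about 0.35 to 0.975 m from the base axis. Payload 4.9 kg.
Tool frame: the origin (TCP) lies on the centre line of the jaws, within the pads' length; the fingertips stand 14 mm ahead of it and the grasp point (between the pads) lies 5 mm behind it; x points along the fingers, z is the direction in which the jaws open and shut, and the axes are right-handed (so a half turn about x gives the same grasp; the last joint's range is limited). The gripper opens to 85 mm and grips with 20 to 120 N. Pads are 22 mm wide; open, the fingers measure 114 mm over their backs; the gripper's body (76 mm by 85 mm) begins 54 mm behind the grasp point. The pads swing forward as they close: fully open they stand 13 mm farther back than shut.
Start: joints at [-1.421, 0.053, 1.613, -0, 1.476, -0.119], TCP at [0.166, -0.603, 0.245] pointing down, gripper open.
Joint ranges: [-3.01, 3.01], [-1.01, 2.22], [0.06, 2.58], [-1.02, 4.17], [0.09, 2.62], [-3.14, 3.14]. Speed limits (rad/s): [2.57, 2.57, 3.14, 3.14, 3.14, 3.14].

INTERFACE

Orientations are given as a rotation vector (axis times angle).
In Python, from station import ctrl gives the robot as it stands.
- The arm moves only by the tool move_arm, never from a script. Its argument "increments" is a list that holds one entry, the list of rows, each a list of 4 numbers: the shift along the tool's x, y, z in units of 25 cm (1.0 is 25 cm), then the turn about the tool's x in units of 90 degrees (1.0 is 90 degrees). A call has 1 to 20 rows; each row shifts and turns the commanded pose from where the row before left it, along the tool's axes as they then stand; what a row does not reach is not made up. A row lasts 1/12 s, in which the tool goes at most 41.7 mm and 7.16 degrees, less where a joint would pass 70% of its speed; a pose out of reach is approached as far as the arm can. A call with a number of a shift or a turn outside -1 to 1 is refused whole. A call with a gripper value outside its range is refused whole. "gripper" is the closure, from 0 (fully open) to 1 (shut), set as the call begins (left out, the last holds). The fingers move at their own pace and stop on an object; "squeeze" is the grip in N (left out, the last holds). Time passes only in rows, so rows that do not move let the fingers close. It gives the time, the measured TCP pose, the force and the opening at its end, in the units of the state.
- ctrl.get_obs(): the state, without advancing time (a new reading comes with each control period).
- ctrl.get_image(name): name is "scene" or "top"; returns a dict with "pixels" (400x640x3 uint8, red, green, blue), "depth" (400x640 float32, m along the optical axis (not along the pixel's ray), 0 where there is no reading), "K" (3x3 intrinsics, pixels), "k1" (the pictures are not rectified: a ray, as slopes to the right and down, at radius r is drawn at 1 + k1 r^2 times it, then the intrinsics apply), "extrinsics" (4x4, takes a point from camera to world coordinates). Camera axes: x right, y up, looking along -z (the intrinsics and any distortion apply to the point x, -y, -z); pixel columns grow to the right and rows downward; lengths in m; the calibration is good to about 2 mm. A picture is of the moment at which its call begins.
- ctrl.finish_job(): hands the job in, once; it reports no verdict.
Trained networks look in the newest picture that a camera, given by its name, has taken for a name from the list of things; names that differ only in an ending like _2 or _b are one class to them, and where a whole thing is asked for, a point or a joint stands for the part that bears it (a point fixed in the world has none). Each returns a list of dicts, best first, with "score" (0 to 1); they miss things now and then, are a little off and sometimes report something else, mostly with a low value. They report only what shows in the picture. A call takes as long as a camera call. They do not tell look-alikes from the thing itself.
- ctrl.trace(camera, target): "region" (400x640 bool, what is visible of it) and "pixel" ([row, column] in pixels, amid what is visible of it).
The state is a dict: "t": time; "q": joint angles; "dq": joint speeds; "effort": joint torques, N m; "tool_pos": TCP position; "tool_rot": TCP orientation; "contact_force": force on the tool from outside, world axes, zero at the start; "wrist_torque": the same for the moment, N m; "opening": finger opening in m.
Only numpy, scipy, OpenCV 4.12 (cv2) and the standard library are available. Lean on these libraries where they do the work, as an engineer would, in place of code of your own. Each camera call takes 0.05 s, during which the arm holds its last target. There are 200 camera calls.

## Working session

There is one attempt and no reset: what is moved stays moved. The work goes in short steps, Python scripts to look and compute and a tool call to move; the robot and the scene stay as the last step left them, time stands still between calls to the robot, and variables do not carry over. Pictures are saved under pics/ and viewed, about 8 in all and at most 12, crops included, and the job is handed in when it is done.

Besides the shell and the picture viewer there is one more tool, called by a JSON object that holds its "op" and its "data". move_arm: Moves the arm, as the interface text tells. Shifts and turns lie within -1 to 1; 1 stands for 25 cm of shift or 90 degrees of turn. Its arguments: {"type":"object","properties":{"increments":{"type":"array","items":{"type":"array","items":{"type":"array","items":{"type":"number","minimum":-1,"maximum":1}}}},"gripper":{"type":"number"},"squeeze":{"type":"number"}},"required":["increments"]}

```bash
mkdir -p pics; ls; cat > h.py <<'E'
import numpy as np, cv2
from station import ctrl
def world(im, rc):
    rc=np.atleast_2d(rc); K=im["K"]; r=rc[:,0]; c=rc[:,1]
    d=im["depth"][np.round(r).astype(int),np.round(c).astype(int)]
    u=(c-K[0,2])/K[0,0]; v=(r-K[1,2])/K[1,1]; x,y=u.copy(),v.copy()
    for _ in range(8):
        s=1+im["k1"]*(x*x+y*y); x,y=u/s,v/s
    E=im["extrinsics"]
    P=np.c_[x*d,-y*d,-d]
    return P@E[:3,:3].T+E[:3,3], d>0
def save(im,n,box=None,f=1):
    p=im["pixels"][...,::-1]
    if box: p=p[box[0]:box[1],box[2]:box[3]]
    cv2.imwrite("pics/"+n,cv2.resize(p,None,fx=f,fy=f,interpolation=cv2.INTER_CUBIC))
E
python3 - <<'E'
from h import *
for n in("top","scene"):
    im=ctrl.get_image(n); save(im,n+"1.png")
    for t in("white_timer_center","dark_timer_center","mat"):
        for d in ctrl.trace(n,t):
            rc=np.argwhere(d["region"]); P,ok=world(im,rc); P=P[ok]
            print(n,t,round(d["score"],2),np.round(d["pixel"]),len(rc),P.mean(0).round(3),P.min(0).round(3),P.max(0).round(3), im["pixels"][d["region"]].mean(0).round())
o=ctrl.get_obs();print({k:np.round(v,3) for k,v in o.items()})
E
```

```text
pics
top white_timer_center 0.91 [291. 282.] 1536 [0.335 0.106 0.05 ] [0.296 0.07  0.019] [0.371 0.144 0.06 ] [144.  88.  47.]
top white_timer_center 0.65 [126. 446.] 1682 [ 0.587 -0.162  0.05 ] [ 0.554 -0.204  0.002] [ 0.632 -0.129  0.063] [24. 34. 31.]
top white_timer_center 0.58 [139. 339.] 1536 [0.565 0.015 0.052] [ 0.527 -0.027  0.007] [0.609 0.055 0.063] [142. 140. 134.]
top dark_timer_center 0.65 [129. 447.] 1667 [ 0.587 -0.163  0.05 ] [ 0.554 -0.217  0.001] [ 0.629 -0.13   0.063] [24. 34. 31.]
top dark_timer_center 0.17 [148. 388.] 28220 [ 0.576 -0.074  0.004] [ 0.441 -0.286 -0.003] [0.72  0.133 0.058] [ 49.  77. 107.]
top mat 0.67 [148. 389.] 28188 [ 0.576 -0.074  0.004] [ 0.441 -0.286 -0.001] [0.721 0.133 0.061] [ 49.  77. 107.]
scene white_timer_center 0.92 [280. 392.] 1816 [0.545 0.213 0.049] [0.475 0.171 0.001] [0.576 0.251 0.06 ] [129.  89.  51.]
scene white_timer_center 0.82 [165. 380.] 1447 [0.346 0.11  0.044] [ 0.257  0.069 -0.001] [0.374 0.145 0.06 ] [116.  80.  47.]
scene white_timer_center 0.59 [251. 263.] 2008 [0.579 0.02  0.048] [ 0.53  -0.034  0.003] [0.614 0.0
[... 284 characters left out ...]
]
scene mat 0.65 [257. 220.] 27471 [ 0.594 -0.059  0.004] [ 0.442 -0.284 -0.002] [0.721 0.134 0.061] [ 48.  75. 102.]
scene mat 0.23 [251. 263.] 2001 [0.58  0.019 0.048] [ 0.517 -0.034  0.003] [0.614 0.056 0.064] [126. 126. 117.]
{'t': np.float64(0.4), 'q': array([-1.421,  0.053,  1.613, -0.   ,  1.476, -0.119]), 'dq': array([-0.   , -0.001, -0.   , -0.   , -0.001, -0.001]), 'effort': array([ 1.0000e-03, -3.9305e+01, -3.6981e+01, -0.0000e+00,  2.0000e-03,
        0.0000e+00]), 'tool_pos': array([ 0.166, -0.602,  0.245]), 'tool_rot': array([ 1.009,  1.325, -1.009]), 'contact_force': array([-0.115,  0.733,  0.333]), 'wrist_torque': array([-0.026,  0.015, -0.006]), 'opening': np.float64(0.086)}
```

```bash
python3 - <<'E'
from h import *
from scipy.spatial.transform import Rotation as R
im=ctrl.get_image("top"); im2=ctrl.get_image("scene")
a=cv2.resize(im["pixels"][90:190,280:500],None,fx=3,fy=3,interpolation=2)
b=cv2.resize(im2["pixels"][200:300,120:340],None,fx=3,fy=3,interpolation=2)
cv2.imwrite("pics/crop.png",np.vstack([a[...,::-1],b[...,::-1]])[:600])
for n,i in(("top",im),("scene",im2)):
    for d in ctrl.trace(n,"white_timer_center"):
        p=i["pixels"][d["region"]].mean(0)
        if p.std()<10 and p.mean()>90:
            rc=np.argwhere(d["region"]);P,ok=world(i,rc);P=P[ok];top=P[(P[:,2]>.056)]
            print(n,len(top),top[:,2].mean(),cv2.minAreaRect(top[:,:2].astype(np.float32)*1000), top.mean(0))
            col=i["pixels"][d["region"]].astype(int);g=(col[:,1]>col[:,0]+25)&(col[:,1]>col[:,2]+15)
            print("green",g.sum(),world(i,rc[g])[0].mean(0) if g.any() else "")
print(R.from_rotvec(ctrl.get_obs()["tool_rot"]).as_matrix().round(3))
E
```

```text
top 864 0.05970506742153622 ((569.2625122070312, 13.973033905029297), (59.862205505371094, 38.4132194519043), 38.10857391357422) [0.56879628 0.01399249 0.05970507]
green 179 [ 0.58484002 -0.00508138  0.0466205 ]
scene 886 0.059745999654205004 ((571.8359985351562, 13.832624435424805), (62.157249450683594, 38.04071807861328), 38.823116302490234) [0.57363569 0.01522636 0.059746  ]
green 267 [ 0.58629577 -0.00557456  0.0459878 ]
[[ 0.     0.964  0.266]
 [ 0.     0.266 -0.964]
 [-1.     0.    -0.   ]]
```

View pics/crop.png

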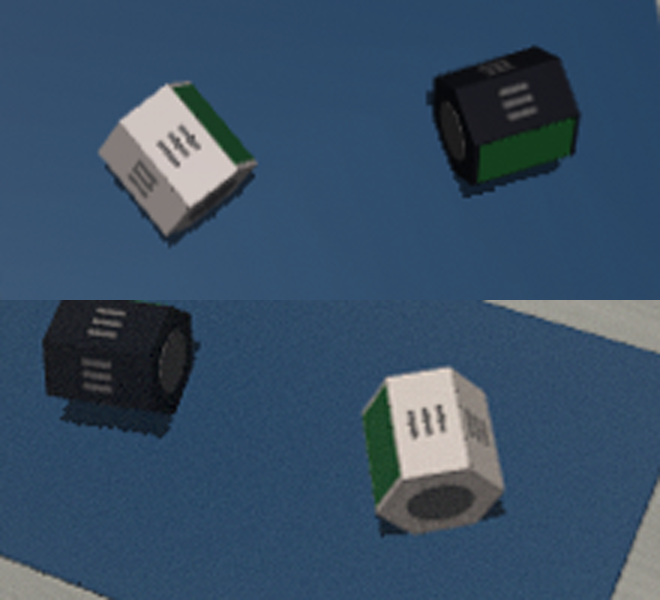

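View pics/scene1.png

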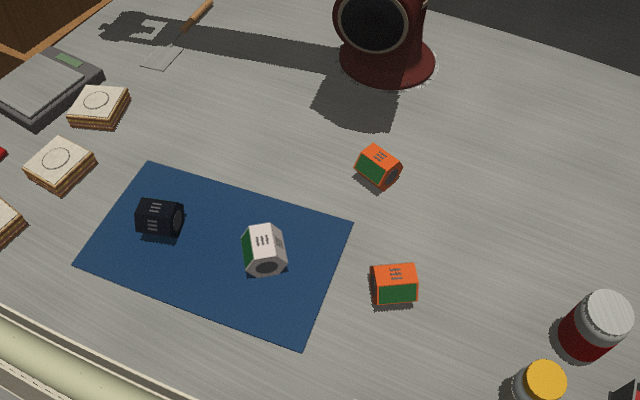

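The candidates in the scene view are white (251,263), dark (216,160), and orange (280,392) and (165,380). The crop shows that the white one at (251,263) is the only white shell. It lies on the mat with its green flat towards the dark timer. Its long axis is at about 38° and its centre is at (0.570, 0.014).

I'll move to the green side and push it over with the fingertips, keeping the jaw direction parallel to the prism.

{"op": "move_arm", "data": {"increments": [[[0,0.1153,-0.0862,0],[0,0.1153,-0.0862,0],[0,0.1153,-0.0862,0],[0,0.1153,-0.0862,0],[0,0.1153,-0.0862,0],[0,0.1153,-0.0862,0],[0,0.1153,-0.0862,0],[0,0.1153,-0.0862,0],[0,0.1153,-0.0862,0],[0,0.1153,-0.0862,0],[0,0.1153,-0.0862,0],[0,0.1153,-0.0862,0],[0,0.1153,-0.0862,0],[0,0.1153,-0.0862,0],[0,0.1153,-0.0862,0],[0,0.1153,-0.0862,0],[0,0.1153,-0.0862,0],[0,0.1153,-0.0862,0],[0,0.1153,-0.0862,0],[0,0.1153,-0.0862,0]]], "gripper": 0.76}}

```text
t: 2.27
tool_pos: [0.6082, -0.0322, 0.2455]
tool_rot: [1.009, 1.324, -1.009]
contact_force: [0.5, 0.2, -0.3]
opening: 0.0202
```

{"op": "move_arm", "data": {"increments": [[[0.02,0,0,-0.0785],[0.02,0,0,-0.0785],[0.02,0,0,-0.0785],[0.02,0,0,-0.0785],[0.02,0,0,-0.0785],[0.02,0,0,-0.0785],[0.02,0,0,-0.0785],[0.02,0,0,-0.0785],[0.02,0,0,-0.0785],[0.02,0,0,-0.0785],[0.02,0,0,-0.0785],[0.02,0,0,-0.0785],[0.02,0,0,-0.0785],[0.02,0,0,-0.0785],[0.02,0,0,-0.0785],[0.02,0,0,-0.0785],[0,0,0,0],[0,0,0,0]]]}}

```text
t: 3.77
tool_pos: [0.6071, -0.0339, 0.165]
tool_rot: [-0.522, 1.507, 0.523]
contact_force: [-0.6, -0.7, -0.7]
opening: 0.0207
```

```bash
cat > look.py <<'E'
from h import *
import sys
from scipy.spatial.transform import Rotation as R
o=ctrl.get_obs();T=o["tool_pos"];M=R.from_rotvec(o["tool_rot"]).as_matrix()
print(o["t"],T.round(4),o["opening"],o["contact_force"].round(1),"\n",M.round(3))
a=np.array([.784,.621,0]);n=np.array([.621,-.784,0]);c=np.array([.570,.014,.032])
print("rel a,n",(T-c)@a,(T-c)@n)
im=ctrl.get_image("scene"); save(im,sys.argv[1],(120,330,120,390),2.8)
rr,cc=np.mgrid[100:330,100:420];rc=np.c_[rr.ravel(),cc.ravel()]
P,ok=world(im,rc);L=(P-T)@M
m=ok&(abs(L[:,1])<.03)&(abs(L[:,2])<.06)&(P[:,2]>.064)&(L[:,0]>-.04);Q=L[m]
if len(Q): print("finger tool-frame min",Q.min(0).round(4),"max",np.percentile(Q,99,axis=0).round(4),Q.max(0).round(4))
E
python3 look.py s2.png
```

```text
3.7667 [ 0.6071 -0.0339  0.165 ] 0.02066630258303451 [-0.6 -0.7 -0.7] 
 [[-0.001 -0.619  0.785]
 [ 0.     0.785  0.619]
 [-1.     0.001 -0.   ]]
rel a,n -0.0006102384167294472 0.0605871867134018
finger tool-frame min [-0.0398 -0.0126 -0.0134] max [0.0118 0.0127 0.0442] [0.0139 0.013  0.0453]
```

View pics/s2.png

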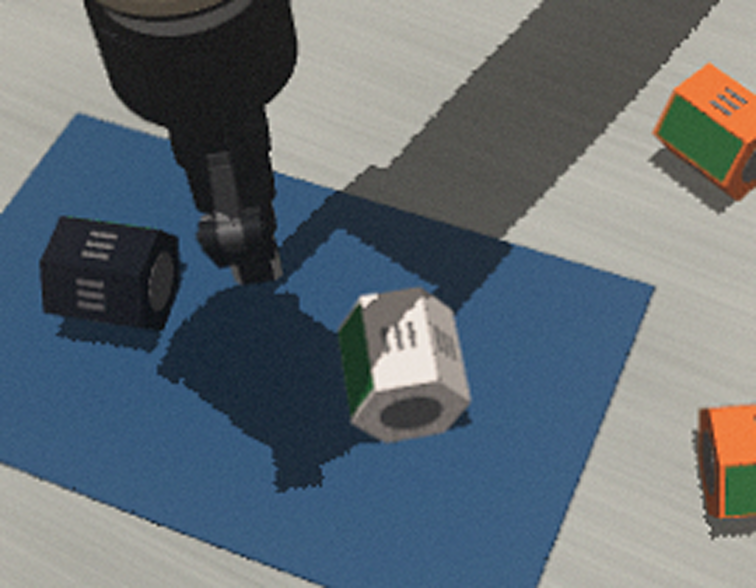

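The view shows the fingertips about 14 mm ahead of the TCP, with tool y pointing across the prism towards it. I'll descend beside the green face and make contact.

{"op": "move_arm", "data": {"increments": [[[0.05,0,0,0],[0.05,0,0,0],[0.05,0,0,0],[0.05,0,0,0],[0.05,0,0,0],[0.05,0,0,0],[0.05,0,0,0],[0.054,0,0,0],[0,0.02,0,0],[0,0.02,0,0],[0,0.02,0,0],[0,0.02,0,0],[0,0.012,0,0],[0,0.012,0,0],[0,0.012,0,0],[0,0,0,0]]]}}

```text
t: 5.15
tool_pos: [0.5895, -0.0109, 0.0649]
tool_rot: [-0.526, 1.505, 0.525]
contact_force: [0.2, -0.7, -0.7]
opening: 0.0204
```

{"op": "move_arm", "data": {"increments": [[[-0.0097,0.0135,0,0],[-0.0097,0.0135,0,0],[-0.0077,0.0148,0,0],[-0.0077,0.0148,0,0],[0,0,0,0]]]}}

```text
t: 5.57
tool_pos: [0.5803, 0.0004, 0.0735]
tool_rot: [-0.525, 1.506, 0.525]
contact_force: [-0.0, -1.2, -0.0]
opening: 0.0208
```

```bash
python3 look.py s3.png
```

```text
5.5667 [5.803e-01 4.000e-04 7.350e-02] 0.020833710274757198 [-0.  -1.2 -0. ] 
 [[ 0.    -0.622  0.783]
 [ 0.     0.783  0.622]
 [-1.    -0.     0.   ]]
rel a,n -0.0003653346536916113 0.01702545413170453
finger tool-frame min [-0.0391 -0.0136 -0.0279] max [0.0094 0.0281 0.0438] [0.0095 0.0296 0.0455]
```

View pics/s3.png

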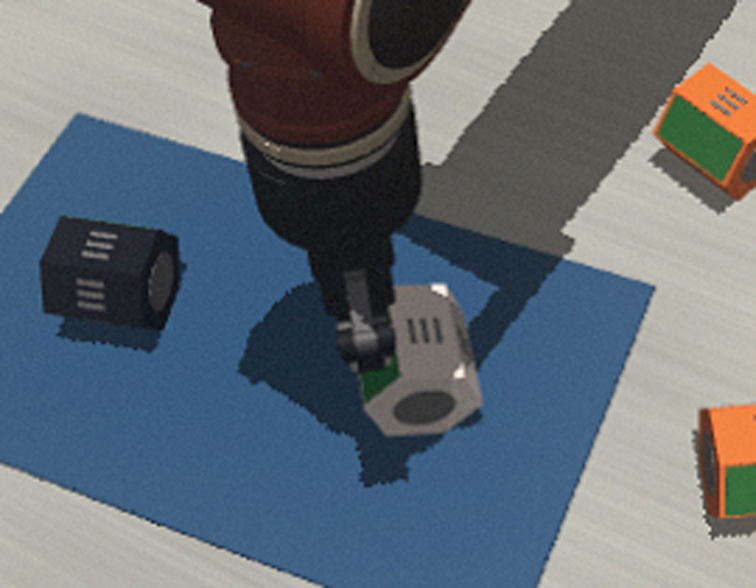

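The timer is tilting towards the right side, with the finger on its green face, so I'll continue the arc.

{"op": "move_arm", "data": {"increments": [[[-0.0056,0.0157,0,0],[-0.0056,0.0157,0,0],[-0.0034,0.0163,0,0],[-0.0034,0.0163,0,0],[0,0,0,0]]]}}

```text
t: 6.03
tool_pos: [0.5699, 0.0131, 0.0775]
tool_rot: [-0.525, 1.507, 0.526]
contact_force: [-0.2, 0.3, -0.7]
opening: 0.0205
```

```bash
python3 look.py s4.png
```

```text
6.0333 [0.5699 0.0131 0.0775] 0.020480215727343484 [-0.2  0.3 -0.7] 
 [[-0.001 -0.622  0.783]
 [ 0.     0.783  0.622]
 [-1.     0.001 -0.   ]]
rel a,n -0.0005899817168558948 0.0006239434470855886
finger tool-frame min [-0.0391 -0.0133 -0.0289] max [0.0134 0.0268 0.0429] [0.0135 0.0282 0.045 ]
```

View pics/s4.png

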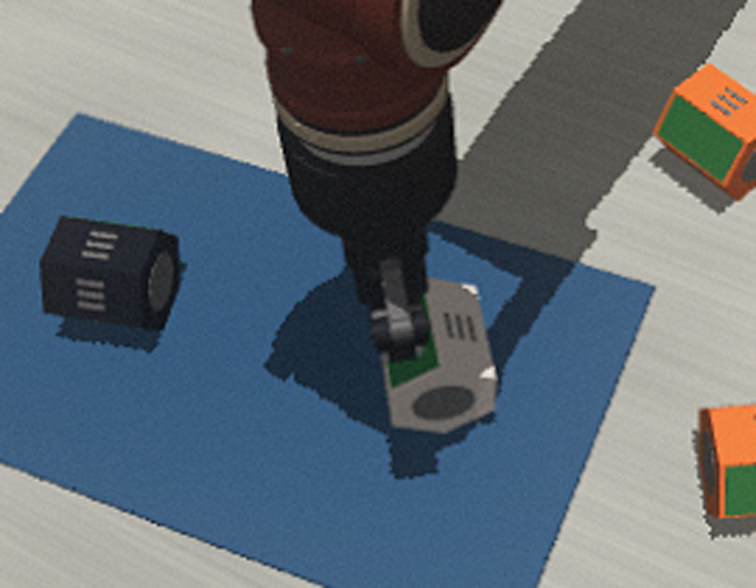

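It is tilted about 25–30°, close to the tipping point, so I'll push on slightly.

{"op": "move_arm", "data": {"increments": [[[-0.001,0.0166,0,0],[-0.001,0.0166,0,0],[0,0.0166,0,0],[0,0.0166,0,0],[0,0,0,0],[0,0,0,0]]]}}

```text
t: 6.58
tool_pos: [0.56, 0.0257, 0.0779]
tool_rot: [-0.525, 1.506, 0.526]
contact_force: [-0.7, -0.4, -0.2]
opening: 0.0204
```

```bash
python3 look.py s5.png
```

```text
6.5833 [0.56   0.0257 0.0779] 0.02037623478183029 [-0.7 -0.4 -0.2] 
 [[-0.    -0.622  0.783]
 [-0.     0.783  0.622]
 [-1.     0.    -0.   ]]
rel a,n -0.000589567374394494 -0.015355135960291793
finger tool-frame min [-0.0398 -0.0134 -0.0111] max [0.012  0.0087 0.045 ] [0.0124 0.0098 0.0458]
```

View pics/s5.png

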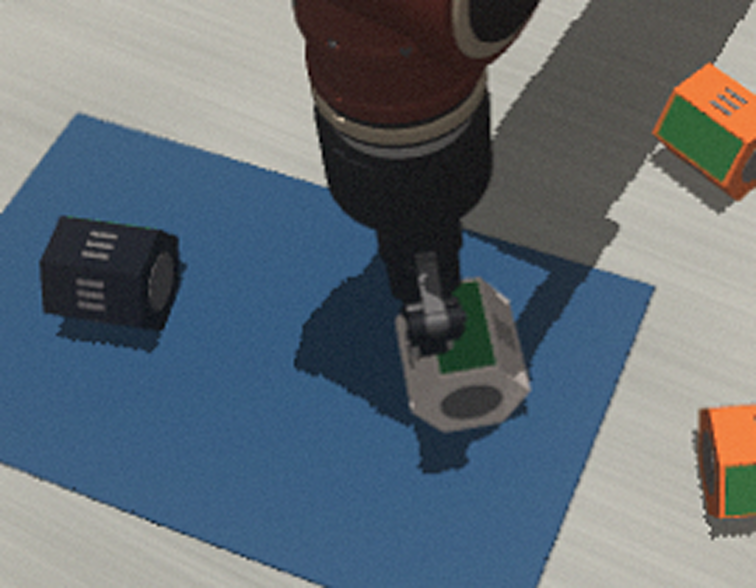

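The timer has rolled and its green face is now on top. I'll lift straight up and back away.

{"op": "move_arm", "data": {"increments": [[[-0.03,0,0,0],[-0.06,0,0,0],[-0.1,0,0,0],[-0.1,0,0,0],[-0.1,-0.1,0,0],[0,-0.12,0,0],[0,-0.12,0,0],[0,-0.12,0,0],[0,-0.12,0,0],[0,0,0,0],[0,0,0,0]]]}}

```text
t: 7.55
tool_pos: [0.651, -0.0895, 0.1758]
tool_rot: [-0.523, 1.507, 0.524]
contact_force: [-0.3, -0.1, 0.0]
opening: 0.021
```

```bash
python3 - <<'E'
from h import *
print({k:np.round(v,3) for k,v in ctrl.get_obs().items() if k in("t","tool_pos","contact_force")})
for n in("top","scene"):
    i=ctrl.get_image(n)
    save(i,n+"6.png",(60,220,220,520) if n=="top" else (120,330,100,390),2.5)
    for d in ctrl.trace(n,"white_timer_center")+ctrl.trace(n,"dark_timer_center"):
        rc=np.argwhere(d["region"]);P,ok=world(i,rc)
        if len(rc)>5000: continue
        col=i["pixels"][rc[:,0],rc[:,1]].astype(int);g=ok&(col[:,1]>col[:,0]+25)&(col[:,1]>col[:,2]+15)&(P[:,2]>.05)
        print(n,np.round(d["pixel"]),P[ok].mean(0).round(3),"green",g.sum())
        if g.sum()>200:
            Q=P[g];c=Q.mean(0);nv=np.linalg.svd(Q-c)[2][2];print(" ",c.round(4),"tilt deg",np.degrees(np.arccos(abs(nv[2]))).round(1))
E
```

```text
{'t': np.float64(7.55), 'tool_pos': array([ 0.651, -0.09 ,  0.176]), 'contact_force': array([-0.305, -0.065,  0.029])}
top [152. 321.] [0.546 0.04  0.051] green 617
  [0.5501 0.0394 0.0603] tilt deg 0.8
top [168. 219.] [0.529 0.206 0.049] green 7
top [289. 284.] [0.335 0.106 0.049] green 75
scene [247. 282.] [0.56  0.045 0.048] green 589
  [0.5516 0.0393 0.0606] tilt deg 0.2
scene [282. 391.] [0.546 0.213 0.048] green 130
scene [166. 379.] [0.346 0.11  0.042] green 105
scene [223. 167.] [ 0.6   -0.147  0.043] green 0
```

View pics/scene6.png

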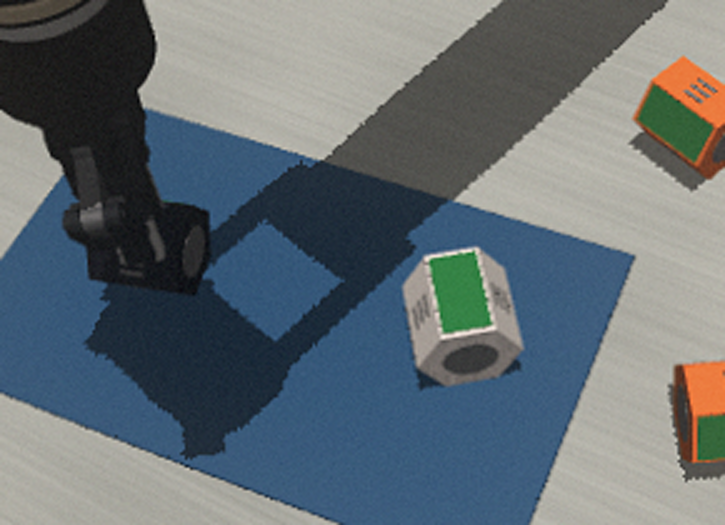

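The white timer is flat with its green face up, at about (249,284) in the full scene picture. The gripper is well above everything and the dark timer hasn't moved.

```bash
python3 -c "
from station import ctrl
print(ctrl.finish_job())"
```

```text
the job is handed in; nothing more can be done
None
```

The white timer now lies flat on the mat with its green face up, and I handed the job in at about 8 s. I pushed on the green face with the partly closed fingertips and followed an arc. That tipped the timer one 60° roll about its length, away from the dark timer. Then I lifted clear.

- **White timer:** Both cameras put its top flat at z ≈ 0.060 m, centred at about (0.551, 0.039). Its tilt measured 0.2° and 0.8°, both well under the 10° limit.
- **Robot:** The gripper is about 10 cm clear of both timers, with contact force near zero.
- **Dark timer:** It looks unmoved in the pictures, and I never touched it. In the last check the top camera's network didn't report it and the gripper partly hid it in the scene view, so I have no clean final measurement of its position.
- **Speed:** I never measured the timer's speed. It tipped the last 30° or so on its own, which I estimate at about 0.2–0.25 m/s against the 0.8 m/s limit.

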